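# Dock the spare-parts tray under its sprung keeper flap

### The arm

A 6-joint arm with a two-finger parallel gripper is mounted at the origin on the work surface. World frame = base frame: x ahead of the robot, y to its left, z up, the work surface at z = 0. Lengths are in m, angles in rad, forces in N, time in s.
With the tool pointing down it reaches from about 0.25 to 0.8 m from the base axis. Payload 8.5 kg.
Tool frame: the origin (TCP) lies midway between the tips of the shut fingers; the grasp point (between the pads) lies grasp_offset behind it (grasp_offset is the distance from the TCP to the grasp point, in m); z points along the fingers, y is the direction in which the jaws open and shut (so a half turn about z gives the same grasp; the last joint's range is limited). The gripper opens to 85 mm and grips with 20 to 120 N. Pads are 22 mm wide; open, the fingers measure 114 mm over their backs; the gripper's body (76 mm by 85 mm) begins 54 mm behind the grasp point. The pads swing forward as they close: fully open they stand 13 mm farther back than shut.
Start: joints at [1.296, 0.238, -0.013, 1.319, 0, 1.571], TCP at [0.142, 0.505, 0.231] pointing down, gripper open.
Joint ranges: [-2.66, 2.66], [-1.03, 1.9], [-1.14, 1.46], [-1.82, 2.27], [-1.45, 1.34], [-3.14, 3.14]. Speed limits (rad/s): [2.22, 2.22, 2.79, 3.14, 3.14, 3.14].

### API

Orientations are given as a unit quaternion [w, x, y, z].
In Python, from workcell import read_state, capture, finish_job, outline_of, pinpoint, grasp_offset gives the robot as it stands.
- The arm moves only by the tool move_arm, never from a script. Its argument "motion" is a list of rows, each a list of 4 numbers: the shift along the world's x, y, z in cm, then the turn about the world's z in rad. A call has 1 to 5 rows; each row is the pose to reach, as a shift and turn from the pose commanded when the call began; what a row does not reach only later rows make up. A row lasts 1/8 s, in which the tool goes at most 62.5 mm and 10.7 degrees, less where a joint would pass 70% of its speed; a pose out of reach is approached as far as the arm can. A call with a gripper value outside its range is refused whole. "jaw" is the finger opening in cm, from 0 to 8.54, set as the call begins (left out, the last holds). The fingers move at their own pace and stop on an object; "grip_force" is the grip in N (left out, the last holds). Time passes only in rows, so rows that repeat a pose let the fingers close. It gives the time, the measured TCP pose, the force and the opening at its end, in the units of the state.
- read_state(): the state, without advancing time (a new reading comes with each control period).
- capture(name): name is "side" or "top" or "wrist"; returns a dict with "color" (400x640x3 uint8, blue, green, red), "range_z" (400x640 float32, m along the optical axis (not along the pixel's ray), 0 where there is no reading), "fx", "fy", "cx", "cy" (pixels), "rvec" (rotation vector, rad) and "tvec" (3), from world to camera coordinates, as OpenCV has them. Camera axes: x right, y down, z forward; pixel columns grow to the right and rows downward; lengths in m; the calibration is good to about 2 mm. A picture is of the moment at which its call begins.
- finish_job(): hands the job in, once; it reports no verdict.
Trained networks look in a picture, given as the dict that the camera call returned (one of the last four; its "shot" number tells which), for a name from the list of things; names that differ only in an ending like _2 or _b are one class to them, and where a whole thing is asked for, a point or a joint stands for the part that bears it (a point fixed in the world has none). Each returns a list of dicts, best first, with "p" (0 to 1); they miss things now and then, are a little off and sometimes report something else, mostly with a low value. They report only what shows in the picture. A call takes as long as a camera call. They do not tell look-alikes from the thing itself.
- outline_of(query, picture): "mask" (400x640 bool, what is visible of it) and "rect" ([left, top, right, bottom] in pixels, round what is visible of it).
- pinpoint(query, picture): "xy" ([column, row] in pixels: a listed point, or the origin of a listed thing).
The state is a dict: "time": time; "qpos": joint angles; "joint_vel": joint speeds; "tau": joint torques, N m; "tool_pos": TCP position; "ee_rot": TCP orientation; "ft_force": force on the tool from outside, world axes, zero at the start; "wrist_torque": the same for the moment, N m; "finger_gap": finger opening in m.
Only numpy, scipy, OpenCV 4.12 (cv2) and the standard library are available. Lean on these libraries where they do the work, as an engineer would, in place of code of your own. Each camera call takes 0.05 s, during which the arm holds its last target.

### The job

Press the dock's aluminium pedal down with one fingertip so that the sprung keeper flap lifts, and while it is held up push the little plywood tray under it with the other fingertip, against its upright push board, until the tray is fully home against the end stop. Then let go, so that the flap drops shut behind the tray. Only press and push: do not lift the tray, and leave the things around the dock where they are.

Things in the scene. Friction and masses are not known exactly. Their poses are not given: they have to be found in the camera images.
- dock: Fixed plywood tray dock, base 400 x 148 x 6 mm on the table (x -230 to +170, y -65 to +83); place and yaw vary. Origin on the table surface straight below the flap's hinge line, at the dock's mouth. +x: the direction in which the tray is pushed in; +y: from the hinge line towards the tray channel; z up. Hinge line: along dock x, 26 mm above the table.
- stop (a point): Middle of the end stop's face at floor level (dock x +78, y +42, z 6 mm): the tray's leading face rests here when fully home. The channel floor is 6 mm above the table, between guide walls 20 mm tall (above the table) with inner faces at dock y +14 and +70, from dock x -220 to +85.
- flap (a joint): Angle of the aluminium rocker flap about the hinge line: 0 shut, 0.70 rad fully open (hard stop), sprung shut. On +y it carries a cover over the channel (dock x 0 to 84, out to y 74, underside 36 mm above the table when shut) with a front lip that blocks the tray; over 0.40 rad the tray passes under. On -y it carries the pedal, which opens the flap when pressed down.
- pedal (a point): Middle of the pedal's top face (dock x -130), 33 mm from the hinge line; 49 mm above the table shut, 28 mm fully pressed. Ribbed plate 180 mm long (dock x -220 to -40), 5 to 55 mm from the hinge line on its -y side; shut it slopes up outwards at 0.70 rad, fully open it is level. Pressing here takes about 2 N at first, 4 N fully down; a fingertip may slide along it while pressing.
- lip (a point): Middle of the lower edge of the flap's front lip, a plate 4 mm thick (dock x -3 to +1), 34 mm wide (dock y 34 to 68 when shut); 16 mm above the table shut, about 50 mm at full opening.
- tray: Loose open plywood tray, about 0.22 kg: box 70 (x) x 50 (y) x 22 mm high with wheels in it, and behind it a low tongue (24 wide, 5 high) with an upright push board. Origin under the box's centre, x in the push direction, leading face at +35, rear wall at -35. It starts in the channel in front of the shut flap; fully home its origin is at dock x +43, and the lip drops behind the rear wall.
- board (a point): Centre of the rear face of the tray's upright push board, the face to push: 91 mm behind the tray's origin, 25 mm above the channel floor. The board is 8 thick (x), 44 wide (y), 50 tall from the floor, its top 56 mm above the table.
- car_a: blue model race car, 130 x 56 x 39, loose bystander; origin under its centre
- car_b: white model race car, 130 x 56 x 39, loose bystander; origin under its centre
- oil: small white oil bottle with orange cap, 28 across, 70 tall, loose bystander; origin under its centre
- jar: white screw-top jar, 44 across, 45 tall, loose bystander standing on the rear deck of the dock's base, behind the end stop; origin under its centre
- screwdriver: screwdriver 150 long lying on the table, loose bystander; origin under its middle, x along it
- tyre: black rubber tyre, 32 across, 12 high, lying flat, loose bystander; origin under its centre
- controller: black plastic hand throttle, about 130 x 34 x 28, loose bystander; origin under its middle
Things that resemble listed ones, but are neither listed nor needed, are in the scene too. What is shaped like the tray but green or red is not meant.

How it is judged:
By the outcome, as a careful person would: the job done as asked, in the order asked, and still so for the second after the job is handed in, with the robot touching nothing.
It also fails if it takes over 45 s, if anything falls off the work surface, if the arm or the gripper's body presses on something with over 40 N, if the wrist force passes 120 N, or if a joint passes its speed limit or range.

## Working session

There is one attempt and no reset: what is moved stays moved. The work goes in short steps, Python scripts to look and compute and a tool call to move; the robot and the scene stay as the last step left them, time stands still between calls to the robot, and variables do not carry over. Pictures are saved under pics/ and viewed, and the job is handed in when it is done.

Besides the shell and the picture viewer there is one more tool, called by a JSON object that holds its "method" and its "body". move_arm: Moves the arm, as the interface text tells. Its arguments: {"type":"object","properties":{"motion":{"type":"array","items":{"type":"array","items":{"type":"number"}}},"jaw":{"type":"number"},"grip_force":{"type":"number"}},"required":["motion"]}

```bash
ls; mkdir -p pics; cat > h.py <<'E'
import numpy as np,cv2
from workcell import *
def RT(p):
    R,_=cv2.Rodrigues(np.array(p["rvec"],float)); return R,np.array(p["tvec"],float).ravel()
def world(p,u,v,d=None):
    R,t=RT(p)
    if d is None: d=p["range_z"][int(round(v)),int(round(u))]
    c=np.array([(u-p["cx"])/p["fx"]*d,(v-p["cy"])/p["fy"]*d,d]); return R.T@(c-t)
def atz(p,u,v,z):
    R,t=RT(p); o=-R.T@t; r=R.T@np.array([(u-p["cx"])/p["fx"],(v-p["cy"])/p["fy"],1]); return o+r*(z-o[2])/r[2]
def proj(p,X):
    R,t=RT(p); c=R@np.asarray(X,float)+t; return np.array([p["fx"]*c[0]/c[2]+p["cx"],p["fy"]*c[1]/c[2]+p["cy"]])
E
python3 - <<'E'
from h import *
print(read_state(), grasp_offset if not callable(grasp_offset) else grasp_offset())
for n in ["top","side"]:
    p=capture(n); cv2.imwrite(f"pics/{n}0.png",p["color"])
    for q in ["stop","pedal","lip","board","tray","dock","jar","oil","car_a","tyre","controller","screwdriver"]:
        for r in pinpoint(q,p)[:3]:
            u,v=r["xy"]
            try: w=np.round(world(p,u,v),3)
            except Exception as e: w=e
            print(n,q,round(r["p"],2),np.round(r["xy"],1),w)
E
```

```text
pics
{'time': 0.0, 'qpos': array([ 1.29599846e+00,  2.38795022e-01, -1.42854129e-02,  1.31920053e+00,
       -2.63744348e-05,  1.57077941e+00]), 'joint_vel': array([ 0.00038201,  0.00081997,  0.00013655,  0.00031377, -0.00099541,
       -0.00161619]), 'tau': array([ 1.63173860e-03, -5.38777471e+01,  3.46434402e+01,  1.82291568e-02,
       -9.41614803e-05, -9.87375914e-08]), 'tool_pos': array([0.1423506 , 0.50488413, 0.23065803]), 'ee_rot': array([-8.86167293e-05,  1.36958603e-01,  9.90576494e-01, -7.37129991e-04]), 'ft_force': array([-0.0669907 , -0.22061691, -0.92975288]), 'wrist_torque': array([ 0.03823943, -0.01697118,  0.00900753]), 'finger_gap': 0.08556097701243451} 0.0187
top stop 0.56 [375.  225.4] [ 0.571 -0.079  0.038]
top pedal 0.86 [286.  267.4] [0.483 0.109 0.049]
top pedal 0.7 [262.1 188.6] [ 0.656  0.166 -0.002]
top lip 0.62 [342.9 221.2] [ 0.58  -0.011  0.039]
top board 0.91 [273.3 239. ] [0.544 0.14  0.002]
top board 0.82 [272.3 138.1] [0.758 0.14  0.049]
top board 0.72 [216.5 200.4] [0.626 0.26  0.029]
top tray 0.94 [316.  231.2] [0.56  0.046 0.016]
top tray 0.75 [17
[... 1081 characters left out ...]
] [0.559 0.043 0.011]
side tray 0.67 [305.8 172.1] [0.629 0.263 0.044]
side dock 0.62 [303.  229.3] [0.547 0.023 0.022]
side jar 0.7 [327.3 279. ] [ 0.549 -0.165  0.013]
side jar 0.32 [248.9 185.2] [0.456 0.273 0.021]
side oil 0.81 [350.4 309.1] [ 0.57  -0.26   0.002]
side oil 0.74 [317.  236.1] [ 0.564 -0.039  0.042]
side car_a 0.81 [342.9 236.8] [ 0.636 -0.036  0.022]
side car_a 0.6 [249.7 186.1] [0.456 0.258 0.027]
side tyre 0.64 [323.5 199.9] [0.649 0.153 0.01 ]
side controller 0.75 [299.7 244.2] [ 0.518 -0.043  0.03 ]
side controller 0.66 [379.6 278.2] [ 0.664 -0.204  0.02 ]
side controller 0.17 [306.3 227.7] [0.558 0.03  0.02 ]
side screwdriver 0.65 [256.6 246.2] [ 0.416 -0.006  0.018]
```

View pics/top0.png

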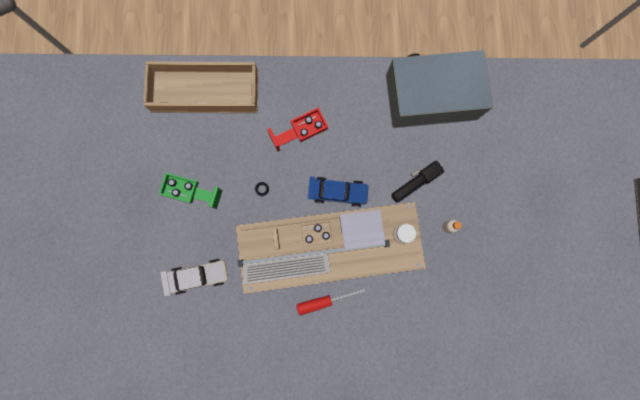

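View pics/side0.png

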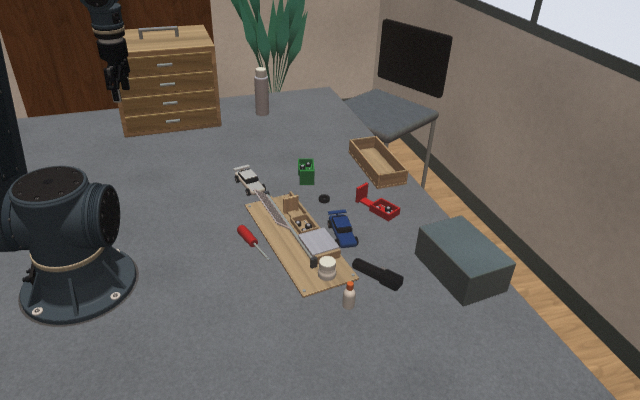

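```bash
cat > dock.py <<'E'
from h import *
def cloud(p):
    R,t=RT(p); d=p["range_z"]; v,u=np.mgrid[0:400,0:640]
    c=np.stack([(u-p["cx"])/p["fx"]*d,(v-p["cy"])/p["fy"]*d,d],-1); W=(c-t)@R
    W[d==0]=np.nan; return W
E
python3 - <<'E'
from dock import *
p=capture("top"); W=cloud(p)
print(p["fx"],"mm/px",1000*np.median(p["range_z"][p["range_z"]>0])/p["fx"])
ms=outline_of("dock",p); m=ms[0]["mask"]; print([ (o["p"],o["rect"]) for o in ms])
tab=W[330:380,300:500,2]; print("table z",np.nanmedian(tab))
wood=(p["color"].astype(int)[...,2]-p["color"].astype(int)[...,0]>25)
k=(W[...,2]<0.012)&wood; k[:200]=False;k[:, :230]=False;k[300:]=False;k[:,430:]=False
# project wood pixels to z=6mm
vv,uu=np.nonzero(k); P=np.array([atz(p,u,v,0.006)[:2] for u,v in zip(uu,vv)])*1000
r=cv2.minAreaRect(P.astype(np.float32)); print(r); print(cv2.boxPoints(r))
c=cv2.resize(p["color"][190:310,220:440],None,fx=3.6,fy=3.6,interpolation=cv2.INTER_CUBIC); cv2.imwrite("pics/dockcrop.png",c)
E
```

```text
431.36591920454464 mm/px 2.218353
[(0.97, [238.4, 203.3, 423.9, 295.9]), (0.71, [305.1, 177.3, 369.1, 207.6])]
table z -0.0007634350872642336
((509.24493408203125, 12.154281616210938), (182.89051818847656, 398.759033203125), 7.50978946685791)
[[ 392.52603  197.87213]
 [ 444.6421  -197.46655]
 [ 625.96387 -173.56357]
 [ 573.8478   221.77512]]
```

View pics/dockcrop.png

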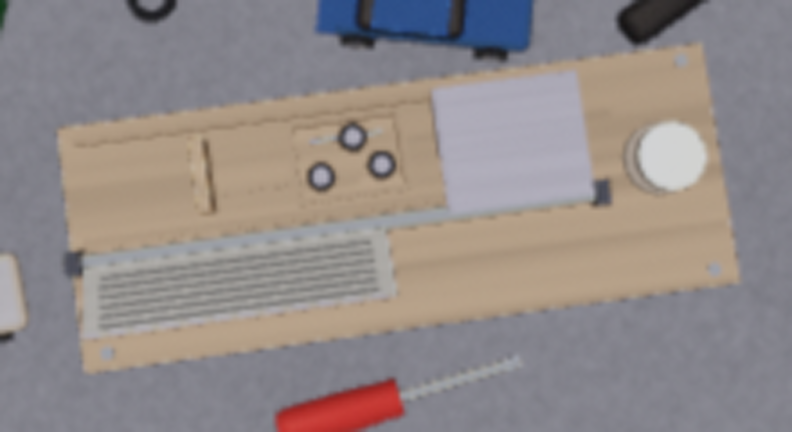

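```bash
cat >> dock.py <<'E'
def fitdock(p):
    W=cloud(p); b,g,r=[p["color"].astype(int)[...,i] for i in range(3)]
    k=((r-b>25)&(g-b>8)&(W[...,2]<0.012)).astype(np.uint8); k[:200]=0;k[:,:230]=0;k[300:]=0;k[:,430:]=0
    n,l,s,_=cv2.connectedComponentsWithStats(k); k=l==1+np.argmax(s[1:,4])
    vv,uu=np.nonzero(k); P=np.array([atz(p,u,v,0.006)[:2] for u,v in zip(uu,vv)])*1000
    return cv2.minAreaRect(P.astype(np.float32))
E
python3 - <<'E'
from dock import *
p=capture("top"); r=fitdock(p); print(r,cv2.boxPoints(r))
C=np.array([atz(p,u/3.6+220,v/3.6+190,0.006)[:2] for u,v in [(60,128),(700,44),(738,282),(86,372)]])*1000
print(C, C.mean(0), np.degrees(np.arctan2(*(C[1]-C[0])[::-1])),np.degrees(np.arctan2(*(C[2]-C[3])[::-1])),[np.linalg.norm(C[i]-C[(i+1)%4]) for i in range(4)])
# model: dock base centre (-30,9)
ctr=C.mean(0); yaw=np.radians(.5*sum(np.degrees(np.arctan2(*d[::-1])) for d in (C[1]-C[0],C[2]-C[3])))
ex=np.array([np.cos(yaw),np.sin(yaw)]); ey=np.array([-ex[1],ex[0]])
o=ctr+30*ex-9*ey; print("origin",o,"yaw",yaw)
f=lambda x,y,z: np.append((o+x*ex+y*ey)/1000,z/1000)
img=cv2.resize(p["color"][190:310,220:440],None,fx=3.6,fy=3.6,interpolation=cv2.INTER_CUBIC)
for X in [(-130,-26,49),(0,51,16),(0,0,36),(84,0,36),(84,74,36),(0,74,36),(-220,70,20),(-220,-6,30),(-220,-42,58),(-40,-42,58),(-230,0,26),(-150,0,0)]:
    u=(proj(p,f(*X))-[220,190])*3.6+1.3; cv2.circle(img,tuple(int(a) for a in u),3,(0,0,255),-1)
cv2.imwrite("pics/chk1.png",img)
W=cloud(p)
D=np.stack([((W[...,:2]*1000-o)@ex),((W[...,:2]*1000-o)@ey),W[...,2]*1000],-1)
# board top
k=(D[...,2]>45)&(D[...,1]>15)&(D[...,1]<70)&(D[...,0]<-60)&(D[...,0]>-230)
print("board",D[k].round(0))
for s in [pinpoint("tray",p),pinpoint("board",p)]:
    for r in s[:1]:
        w=atz(p,*r["xy"],0.006)[:2]*1000-o; print(w@ex,w@ey,r["xy"])
E
```

```text
((526.7919921875, 14.444747924804688), (147.6852264404297, 398.707763671875), 7.55073356628418) [[ 427.3938   202.36679]
 [ 479.78558 -192.88373]
 [ 626.1902  -173.4773 ]
 [ 573.7984   221.77322]]
[[ 572.88163039  219.60898953]
 [ 624.60228578 -173.31112291]
 [ 479.0553466  -192.33497376]
 [ 427.25703953  200.98720655]] [525.94907558  13.73752485] -82.50118378250471 -82.49764315993136 [np.float64(396.3095266963072), np.float64(146.78493930096053), np.float64(396.7182906500344), np.float64(146.81039562453103)]
origin [520.94217409 -17.18060797] yaw -1.4398863960369188
board [[-146.   63.   56.]
 [-144.   63.   54.]
 [-142.   63.   57.]
 [-148.   61.   58.]
 [-146.   61.   55.]
 [-145.   61.   53.]
 [-142.   61.   56.]
 [-149.   60.   55.]
 [-147.   59.   53.]
 [-144.   59.   57.]
 [-143.   59.   54.]
 [-141.   59.   50.]
 [-149.   58.   53.]
 [-147.   57.   56.]
 [-145.   57.   54.]
 [-143.   57.   54.]
 [-141.   57.   51.]
 [-147.   55.   54.]
 [-145.   55.   55.]
 [-143.   54.   58.]
 [-141.   54.   53.]
 [-148.   53.   53.]
 [-145.   53.   54.]
 [-143.   53.   53.]
 [-141.   52.   
[... 797 characters left out ...]
 56.]
 [-148.   32.   54.]
 [-145.   32.   59.]
 [-144.   32.   54.]
 [-142.   32.   54.]
 [-148.   30.   53.]
 [-146.   30.   56.]
 [-144.   30.   56.]
 [-142.   29.   53.]
 [-148.   28.   54.]
 [-146.   28.   56.]
 [-144.   28.   53.]
 [-142.   27.   54.]
 [-141.   27.   49.]
 [-148.   26.   57.]
 [-147.   26.   53.]
 [-144.   26.   56.]
 [-142.   25.   56.]
 [-141.   25.   49.]
 [-147.   24.   56.]
 [-145.   24.   56.]
 [-143.   23.   54.]
 [-141.   23.   51.]
 [-147.   22.   56.]
 [-145.   21.   57.]
 [-143.   21.   53.]
 [-141.   21.   55.]
 [-147.   20.   54.]
 [-146.   20.   49.]]
-344.0520582843549 180.15315509801482 [179.2, 188.5]
-148.65812624569014 39.41584997489036 [275.1, 240.3]
```

View pics/chk1.png

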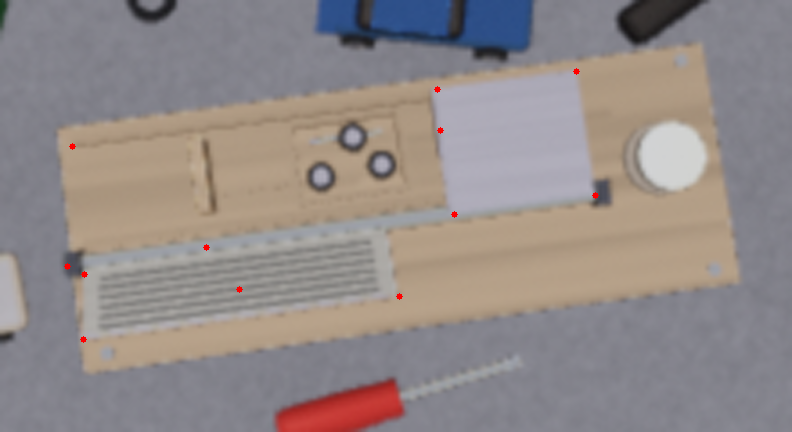

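{"method": "move_arm", "body": {"motion": [[4,-4,0,-0.13],[8,-8,0,-0.26],[12,-12,0,-0.39],[16,-16,0,-0.52],[20,-20,0,-0.65]], "jaw": 6.05}}

```text
time: 2.17
tool_pos: [0.3436, 0.3039, 0.2315]
ee_rot: [0.0, 0.448, 0.894, 0.0]
ft_force: [0.4, 0.3, -0.7]
finger_gap: 0.0605
```

{"method": "move_arm", "body": {"motion": [[4,-4,-2,-0.13],[8,-8,-4,-0.26],[12,-12,-6,-0.39],[16,-15.6,-9,-0.514],[16,-15.6,-10,-0.514]]}}

```text
time: 2.8
tool_pos: [0.5039, 0.1466, 0.1294]
ee_rot: [-0.0, 0.661, 0.75, -0.001]
ft_force: [-0.7, 0.2, 0.0]
finger_gap: 0.0603
```

```bash
python3 - <<'E'
from dock import *
s=read_state(); print(s["time"],s["tool_pos"],s["ee_rot"],s["ft_force"],s["finger_gap"])
for n in ["wrist","side","top"]:
    p=capture(n); c=p["color"]
    if n=="side": c=cv2.resize(c[150:300,200:400],None,fx=4,fy=4,interpolation=cv2.INTER_CUBIC)
    if n=="top": c=cv2.resize(c[190:310,220:440],None,fx=3.6,fy=3.6,interpolation=cv2.INTER_CUBIC)
    cv2.imwrite(f"pics/{n}2.png",c)
    if n=="side": cv2.imwrite("pics/side2full.png",p["color"])
E
```

```text
2.8 [0.50394413 0.14663069 0.12935841] [-2.50832628e-04  6.61070630e-01  7.50323159e-01 -8.45818951e-04] [-0.72814472  0.20446405  0.01673241] 0.06027574963672224
```

View pics/wrist2.png

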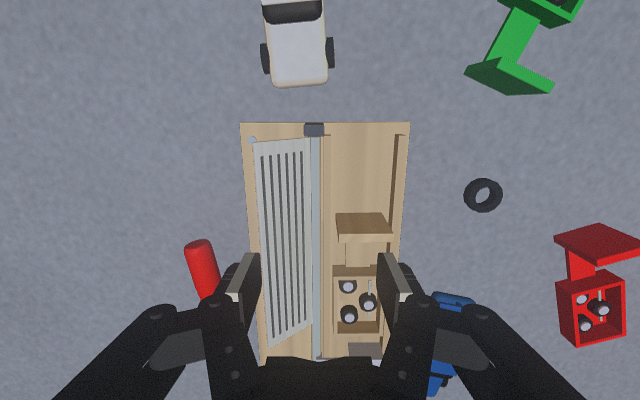

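View pics/side2.png

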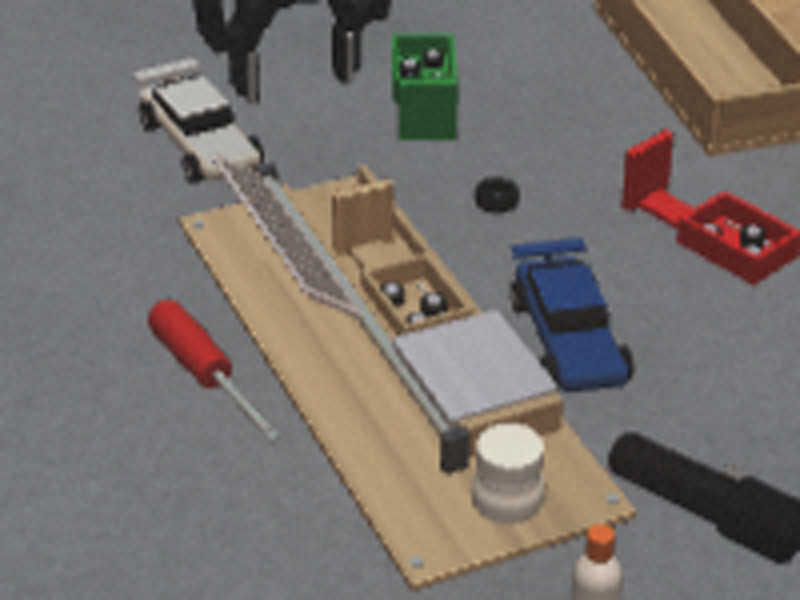

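```bash
cat >> dock.py <<'E'
yaw=-1.4399; O=np.array([520.9,-17.2])
ex=np.array([np.cos(yaw),np.sin(yaw)]); ey=np.array([-ex[1],ex[0]])
def d2w(x,y,z): return np.append((O+x*ex+y*ey)/1000,z/1000)
def w2d(w): w=np.asarray(w)*1000; return np.array([(w[:2]-O)@ex,(w[:2]-O)@ey,w[2]])
E
python3 - <<'E'
from dock import *
s=read_state(); d=w2d(s["tool_pos"]); print(d)
q=s["ee_rot"]; print("tool y ang err deg", np.degrees(2*np.arctan2(q[2],q[1]))-90-np.degrees(yaw+np.pi/2))
p=capture("wrist"); R,t=RT(p); print("cam at dock",w2d(-R.T@t))
c=p["color"].copy()
for y in (-30,-44,30,44):
  for x in (-11,11):
    for z,col in ((0,(0,0,255)),(5,(0,255,0)),(30,(255,0,0))):
      u=proj(p,d2w(d[0]+x,d[1]+y,d[2]+z)); cv2.circle(c,tuple(int(a) for a in u),2,col,-1)
cv2.imwrite("pics/wfing.png",cv2.resize(c[200:400,160:480],None,fx=2.5,fy=2.5))
rz=p["range_z"]
for (u,v) in [(250,265),(240,290),(390,265),(395,290),(230,300),(408,300)]: print(u,v,w2d(world(p,u,v))-d)
E
```

```text
[-167.63082796    2.71472988  130.9784145 ]
tool y ang err deg 0.09661504880529481
cam at dock [-250.37566388    2.46131985  273.05850314]
250 265 [-12.25694738 -31.88665582  20.84609805]
240 290 [-11.93405741 -31.73959004  39.82103895]
390 265 [-13.09891163  32.26520203  21.88382181]
395 290 [-12.65640813  30.09132086  40.50932572]
230 300 [-13.77551027 -33.04604072  48.74415197]
408 300 [-13.97811022  32.82515925  48.65324471]
```

View pics/wfing.png

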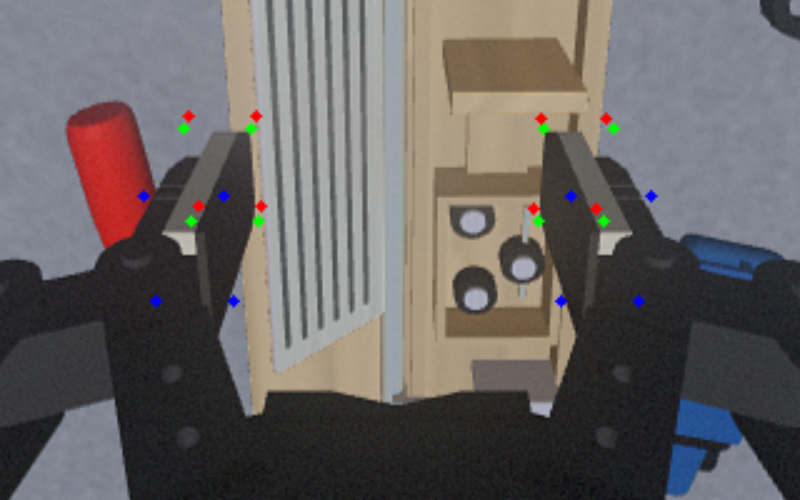

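{"method": "move_arm", "body": {"motion": [[0.2,0,-4,0],[0.2,0,-7,0],[0.2,0,-8,0],[0.2,0,-9,0],[0.2,0,-9,0]]}}

```text
time: 3.62
tool_pos: [0.505, 0.1499, 0.0419]
ee_rot: [0.0, 0.659, 0.752, 0.001]
ft_force: [1.7, 1.7, -0.2]
finger_gap: 0.0605
```

{"method": "move_arm", "body": {"motion": [[0,0,-0.5,0],[0,0,-1,0],[0,0,-1.3,0],[0,0,-1.3,0]]}}

```text
time: 4.12
tool_pos: [0.5041, 0.1491, 0.028]
ee_rot: [-0.0, 0.659, 0.752, -0.0]
ft_force: [-1.8, 0.1, 2.5]
finger_gap: 0.0605
```

```bash
cat > look.py <<'E'
import sys
from dock import *
s=read_state(); print(s["time"],w2d(s["tool_pos"]),s["ft_force"].round(1)); tag=sys.argv[1]
for n in ["wrist","side"]:
    p=capture(n); c=p["color"]
    if n=="side": c=cv2.resize(c[150:300,200:400],None,fx=4,fy=4,interpolation=cv2.INTER_CUBIC)
    cv2.imwrite(f"pics/{n}{tag}.png",c)
    if n=="side":
        W=(cloud(p)[...,:]*1000); D=np.concatenate([np.stack([(W[...,:2]-O)@ex,(W[...,:2]-O)@ey],-1),W[...,2:]],-1)
        k=(D[...,0]>8)&(D[...,0]<75)&(D[...,1]>15)&(D[...,1]<66)&(D[...,2]>30)&(D[...,2]<110)
        if k.sum()>10:
            a=np.polyfit(D[k][:,1],D[k][:,2],1); print("cover slope rad",np.arctan(a[0]),k.sum())
E
python3 look.py 3
```

```text
4.125 [-167.09568138    5.02746984   28.00557231] [-1.8  0.1  2.5]
cover slope rad 0.5395438429213155 387
```

View pics/wrist3.png

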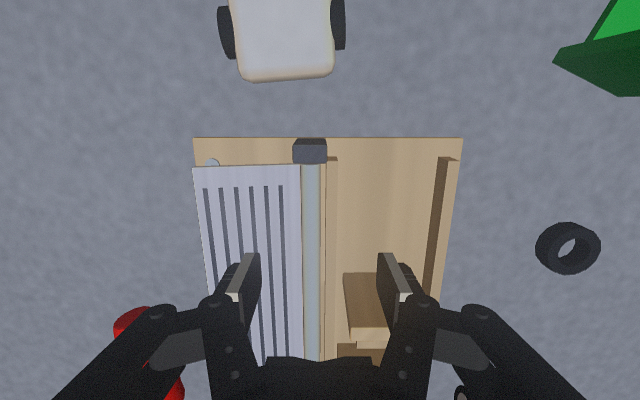

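View pics/side3.png

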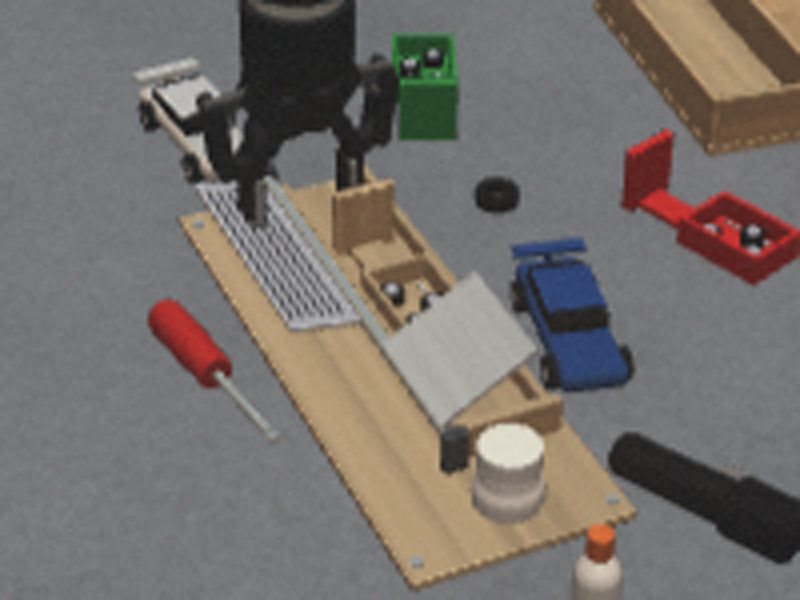

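{"method": "move_arm", "body": {"motion": [[0,0,-0.2,0],[0.1,-0.7,-0.3,0],[0.2,-1.4,-0.3,0],[0.3,-2.2,-0.3,0],[0.4,-3.0,-0.3,0]]}}

```text
time: 4.85
tool_pos: [0.5087, 0.1187, 0.0254]
ee_rot: [-0.0, 0.659, 0.752, 0.0]
ft_force: [0.2, 3.0, 2.1]
finger_gap: 0.0604
```

```bash
python3 look.py 4
```

```text
4.85 [-136.35462403    5.61502862   25.35965676] [0.2 3.  2.1]
cover slope rad 0.6159534295249816 374
```

View pics/side4.png

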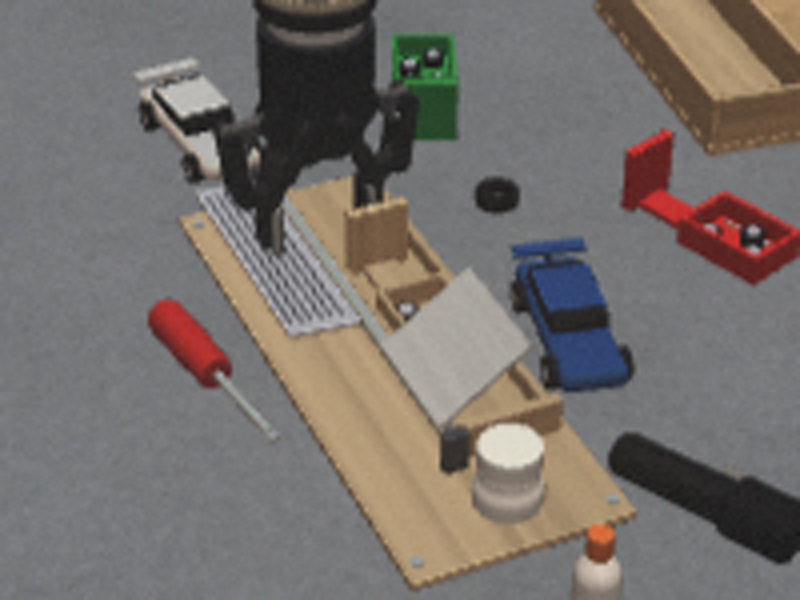

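{"method": "move_arm", "body": {"motion": [[0.1,-0.9,0,0],[0.2,-1.8,0,0],[0.3,-2.7,0,0],[0.4,-3.6,0,0],[0.5,-4.5,0,0]]}}

```text
time: 5.58
tool_pos: [0.5135, 0.0737, 0.0253]
ee_rot: [-0.0, 0.659, 0.752, 0.0]
ft_force: [-0.3, 4.0, 5.5]
finger_gap: 0.0603
```

```bash
python3 look.py 5
```

```text
5.575 [-91.07295067   4.57232089  25.33107421] [-0.3  4.   5.5]
cover slope rad 0.5791783230146303 371
```

View pics/side5.png

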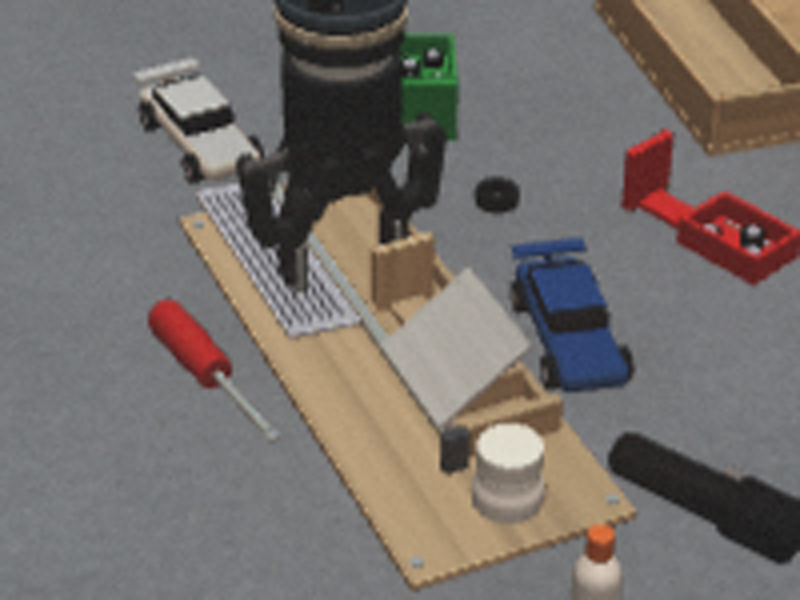

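{"method": "move_arm", "body": {"motion": [[0.1,-0.6,0,0],[0.15,-1.2,0,0],[0.25,-1.8,0,0],[0.3,-2.2,0,0],[0.35,-2.6,0,0]]}}

```text
time: 6.3
tool_pos: [0.5169, 0.048, 0.0252]
ee_rot: [-0.0, 0.659, 0.752, -0.0]
ft_force: [1.8, 3.3, 3.6]
finger_gap: 0.0606
```

{"method": "move_arm", "body": {"motion": [[0.03,-0.2,0,0],[0.05,-0.4,0,0]]}}

```text
time: 6.55
tool_pos: [0.5174, 0.0441, 0.0252]
ee_rot: [-0.0, 0.659, 0.752, -0.0]
ft_force: [0.1, 3.4, 3.9]
finger_gap: 0.0607
```

```bash
python3 look.py 6
```

```text
6.55 [-61.2613576    4.564079    25.24281492] [0.1 3.4 3.9]
cover slope rad 0.5092303435730391 371
```

View pics/side6.png

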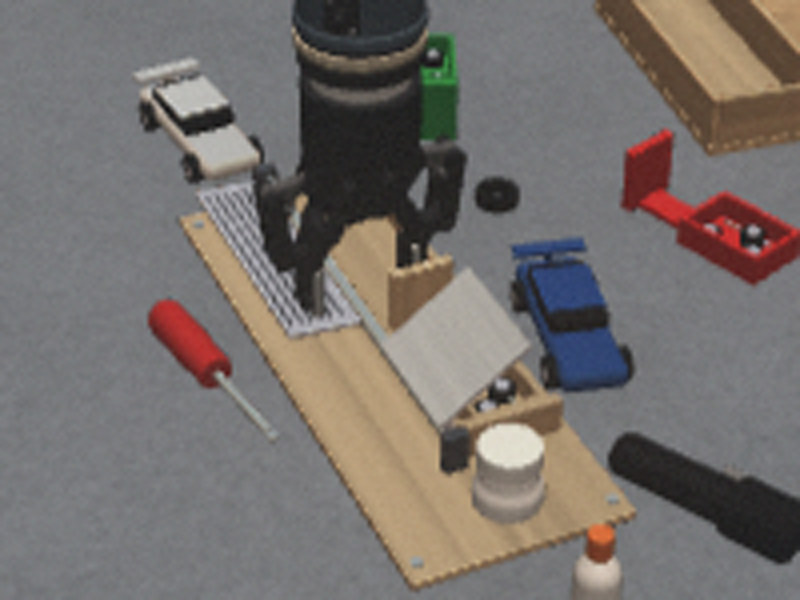

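{"method": "move_arm", "body": {"motion": [[0.03,-0.15,0,0],[0.04,-0.3,0,0]]}}

```text
time: 6.9
tool_pos: [0.5179, 0.0433, 0.0255]
ee_rot: [-0.002, 0.658, 0.753, 0.002]
ft_force: [-1.7, 18.4, 6.0]
finger_gap: 0.0606
```

{"method": "move_arm", "body": {"motion": [[0.02,-0.15,0,0],[0.02,-0.15,0,0]]}}

```text
time: 7.15
tool_pos: [0.5183, 0.0432, 0.0257]
ee_rot: [-0.002, 0.658, 0.753, 0.003]
ft_force: [-1.9, 20.9, 6.0]
finger_gap: 0.0604
```

```bash
python3 look.py 7; python3 - <<'E'
from dock import *
p=capture("side"); cv2.imwrite("pics/side7z.png",cv2.resize(p["color"][205:280,270:370],None,fx=8,fy=8,interpolation=cv2.INTER_CUBIC))
E
```

```text
7.15 [-60.22378201   5.2759577   25.70832346] [-1.9 20.9  6. ]
cover slope rad 0.544659235610181 371
```

View pics/side7z.png

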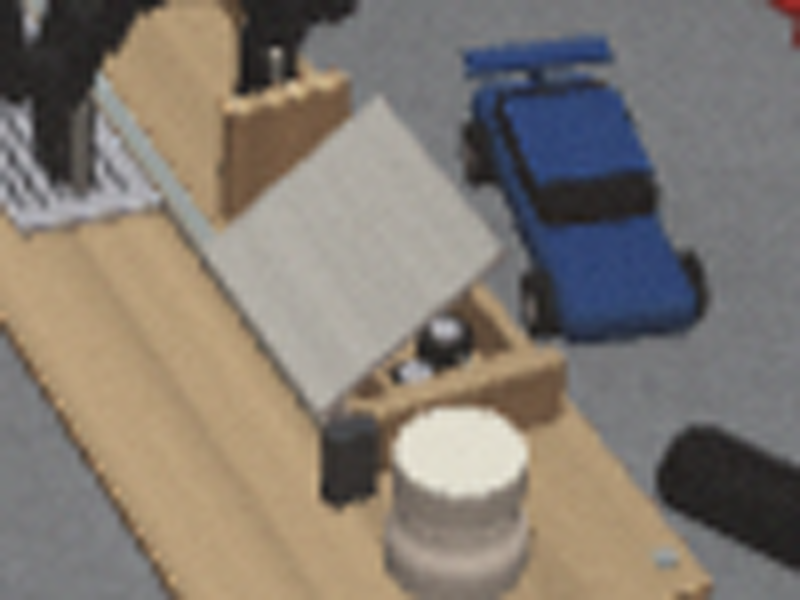

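The tray's front is against the end stop, and the push force rose sharply there. Next I'll back off horizontally with the pedal still pressed, then lift.

{"method": "move_arm", "body": {"motion": [[-0.07,0.5,0,0],[-0.15,1.1,0,0],[-0.22,1.7,0,0],[-0.22,1.7,0,0]]}}

```text
time: 7.8
tool_pos: [0.5157, 0.0571, 0.0252]
ee_rot: [-0.0, 0.659, 0.752, -0.0]
ft_force: [-0.7, 0.2, 3.0]
finger_gap: 0.0606
```

{"method": "move_arm", "body": {"motion": [[0,0,1,0],[0,0,2,0],[0,0,3.5,0],[0,0,7,0],[0,0,11,0]]}}

```text
time: 8.43
tool_pos: [0.515, 0.0566, 0.1367]
ee_rot: [-0.001, 0.659, 0.752, -0.001]
ft_force: [1.3, 0.7, -0.0]
finger_gap: 0.0605
```

```bash
python3 look.py 8; python3 - <<'E'
from dock import *
p=capture("side"); cv2.imwrite("pics/side8z.png",cv2.resize(p["color"][205:280,270:370],None,fx=8,fy=8,interpolation=cv2.INTER_CUBIC))
p=capture("top"); cv2.imwrite("pics/top8.png",cv2.resize(p["color"][170:320,200:460],None,fx=3,fy=3,interpolation=cv2.INTER_CUBIC))
E
```

```text
8.425 [-73.90725233   3.77189227 136.66185031] [ 1.3  0.7 -0. ]
cover slope rad 0.0019836381576566146 340
```

View pics/side8z.png

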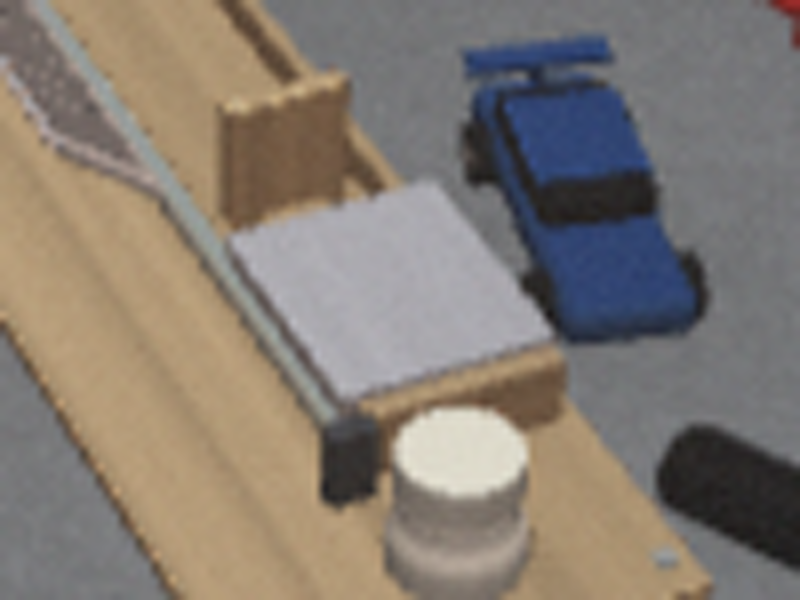

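View pics/wrist8.png

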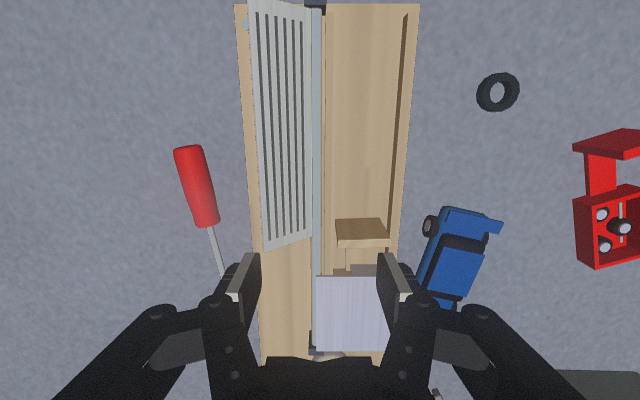

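```bash
python3 -c "
from workcell import *
print(finish_job())"
```

```text
the job is handed in; nothing more can be done
None
```

The tray is home against the end stop with the flap shut behind it, and the job is handed in. It took about 8.5 s on the robot's clock.

**What I did:** One fingertip pressed the pedal until the flap stood at about 0.5–0.6 rad. The other pushed the board until the tray hit the end stop, where the push force rose from about 3 N to 21 N within about 1 mm. The fingertip stopped at dock x −60 mm; I had worked out −59 ± 3 mm for fully home. I then backed off about 14 mm with the pedal still held, and lifted clear.

**Last checks:**
- The cover's slope measured 0.00 rad, so the flap is shut.
- The push board stayed where it was through the release.
- The wrist force was about zero and nothing was being touched.
- The things around the dock that show in the last pictures looked unmoved.

**Disagreements:**
- The slope reading wandered between 0.51 and 0.62 rad during the push, although the tool height barely changed. The readings never came near the 0.40 rad limit.
- The dock fit from the top picture came out 396 mm long instead of 400 mm, so it may be off by 2–3 mm along x. That is why I relied on the contact force to judge when the tray was home.

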